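# Hold the milled ball over the dust extractor

## Robot

A 6-joint arm with a two-finger parallel gripper is mounted at the origin on the work surface. World frame = base frame: x ahead of the robot, y to its left, z up, the work surface at z = 0. Lengths are in m, angles in rad, forces in N, time in s.
With the tool pointing down it reaches from about 0.3 to 0.875 m from the base axis. Payload 6.4 kg.
Tool frame: the origin (TCP) lies where the fingers leave the gripper's body, on its centre line; the fingertips stand 73 mm ahead of it and the grasp point (between the pads) lies 54 mm ahead of it (ctrl.pinch_z is the distance from the TCP to the grasp point, in m); z points along the fingers, y is the direction in which the jaws open and shut (so a half turn about z gives the same grasp; the last joint's range is limited). The gripper opens to 85 mm and grips with 20 to 120 N. Pads are 22 mm wide; open, the fingers measure 114 mm over their backs; the gripper's body (76 mm by 85 mm) begins 54 mm behind the grasp point. The pads swing forward as they close: fully open they stand 13 mm farther back than shut.
Start: joints at [1.013, 0.181, 1.607, -0, 1.354, -0.206], TCP at [0.198, 0.54, 0.304] pointing down, gripper open.
Joint ranges: [-2.99, 2.99], [-0.89, 2.07], [0.3, 2.58], [-1.14, 4.28], [0, 2.63], [-3.12, 3.12]. Speed limits (rad/s): [2.57, 2.57, 3.01, 3.14, 3.14, 3.14].

## Interface

Orientations are given as a unit quaternion [w, x, y, z].
In Python, from bench import ctrl, camera, camera_model gives the robot as it stands.
- The arm moves only by the tool arm_command, never from a script. Its argument "series" is a list of rows, each a list of 7 numbers: the shift along the tool's x, y, z in m, then the turn, a rotation vector about the tool's x, y, z in degrees, then the finger opening in m, from 0 to 0.0854. In form: [[tx, ty, tz, rx, ry, rz, gripper], ...]. A call has exactly 5 rows; each row is the pose to reach, as a shift and turn from the pose commanded when the call began, along the tool's axes at that moment; what a row does not reach only later rows make up. A row lasts 1/10 s, in which the tool goes at most 50 mm and 8.59 degrees, less where a joint would pass 70% of its speed; a pose out of reach is approached as far as the arm can. A call with a gripper value outside its range is refused whole. The fingers move at their own pace and stop on an object; the grip force is fixed at half the most. Time passes only in rows, so rows that repeat a pose let the fingers close, or fill a call up. It gives the time, the measured TCP pose, the force and the opening at its end, in the units of the state.
- ctrl.get_obs(): the state, without advancing time (a new reading comes with each control period).
- camera(name): name is "scene" or "top" or "wrist"; returns (picture, depth): 420x560x3 uint8, red, green, blue; 420x560 float32, m along the optical axis (not along the pixel's ray), 0 where there is no reading.
- camera_model(name): a dict with "K" (3x3 intrinsics, pixels), "distortion" ([k1, k2, p1, p2, k3] as OpenCV has them; the pictures are not rectified), "position" and "attitude" of the camera in the world. Camera axes: x right, y down, z forward; pixel columns grow to the right and rows downward; lengths in m; the calibration is good to about 2 mm. A picture is of the moment at which its call begins: read the wrist's pose just before it. camera_model takes no time and is no camera call; for the wrist camera it gives the pose at the moment of the call.
- ctrl.hand_in(): hands the job in, once; it reports no verdict.
The state is a dict: "time_s": time; "q": joint angles; "dq": joint speeds; "joint_efforts": joint torques, N m; "eef_pos": TCP position; "eef_rot": TCP orientation; "wrist_force": force on the tool from outside, world axes, zero at the start; "torque": the same for the moment, N m; "opening": opening from 0.0 (shut) to 1.0 (fully open).
Only numpy, scipy, OpenCV 4.12 (cv2) and the standard library are available. Lean on these libraries where they do the work, as an engineer would, in place of code of your own. Each camera call takes 0.05 s, during which the arm holds its last target. There are 200 camera calls.

## Task

Slide the blast gate of the bench dust extractor fully open. Then pick up the sample tray by its upright fin and carry it, without tipping it or losing the loose ceramic ball that lies in its shallow pocket, to the extractor, and finish holding the tray level and still in the gripper, with the pocket centred over the round grille and the tray's underside about 10 cm above the grille, touching nothing but the gripper. Do not touch the ball, and leave the other things on the bench where they are.

Things in the scene. Friction and masses are not known exactly. Their poses are not given: they have to be found in the camera images.
- extractor: Fixed grey box of a downdraught dust extractor, 280 (x) by 260 (y) by 55 mm high, with a ribbed hose leaving its +x side. Origin: centre of its underside, on the bench; x away from the gate edge towards the hose, y along the gate's travel, z up.
- grille (a point): Centre of the round slotted grille (164 mm dia) on the extractor's top, 59 mm above the bench, 35 mm in +x of the extractor's centre. Axes as the extractor.
- gate (a joint): Blast gate of the extractor: a steel shutter that slides along the extractor's +y in a track 105 mm in -x of the extractor's centre. 0 m = closed, 0.080 m = fully open against its stop. It starts nearly closed; friction about 2 N, no spring, stays where it is left.
- gate_tab (a point): Centre of the top face of the gate's upright steel tab, 90 mm above the bench. The tab is 30 mm (x) by 14 mm (y), and stands 32 mm above the shutter plate. It moves with the gate; axes as the extractor. It can be pinched from above or pushed along.
- tray: Loose aluminium sample tray, about 0.43 kg: plate 168 mm (x) by 80 mm (y), 5 mm thick, reaching -70 to +98 mm in its x. Origin: on the underside, below the middle of the grip fin. The pocket with the ball is on the +x side; a 34 by 60 by 10 mm dark steel block on the -x side balances it, so that tray and ball balance near the fin. x towards the pocket, z up.
- fin (a point): Centre of the top edge of the tray's grip fin, 52 mm above the tray's underside, straight above its origin. The fin is an upright plate 36 mm long (along the tray's x), 12 mm thick (y), reaching down to the plate, to be pinched from above across its thickness. Axes as the tray.
- pocket (a point): Point in the tray 58 mm in +x of its origin and 25 mm above its underside: where the ball's centre is when the ball lies in the middle of the pocket. The pocket is a flat circle of 26 mm radius (its floor 5 mm above the underside) inside a rim only 4 mm high and 6 mm wide. Axes as the tray.
- ball: Loose white ceramic grinding ball, 40 mm dia, about 0.12 kg, origin at its centre. It is free to roll up to 14 mm off the middle of the pocket; a jerk, or more than about 30 degrees of tilt, rolls it over the rim.
- mould: Bystander, leave alone: loose aluminium ring mould, 90 mm dia, 55 mm high. Origin on or near its underside.
- wrench: Bystander, leave alone: loose steel spanner, 170 mm long, lying flat. Origin on or near its underside.
- jar: Bystander, leave alone: loose closed jar, 60 mm dia, 85 mm high. Origin on or near its underside.
- brush: Bystander, leave alone: loose hand brush, 200 mm long, lying flat. Origin on or near its underside.
- mallet: Bystander, leave alone: loose hammer, 200 mm long, lying flat. Origin on or near its underside.
- bucket: Bystander, leave alone: loose small blue pot, open on top, 70 mm dia, 75 mm high. Origin on or near its underside.
There are look-alikes about, which are no part of the job. Of the things that look like the ball, the smaller one is meant.

How it is judged:
By the outcome, as a careful person would: the job done as asked, in the order asked, and still so for the second after the job is handed in, while the arm keeps its last pose, push and grip.
It also fails if it takes over 64 s, if anything falls off the work surface, if the arm or the gripper's body presses on something with over 40 N, if the wrist force passes 120 N, or if a joint passes its speed limit or range.

## Working session

There is one attempt and no reset: what is moved stays moved. The work goes in short steps, Python scripts to look and compute and a tool call to move; the robot and the scene stay as the last step left them, time stands still between calls to the robot, and variables do not carry over. Pictures are saved under pics/ and viewed, about 8 in all and at most 12, crops included, and the job is handed in when it is done.

Besides the shell and the picture viewer there is one more tool, called after ">>>" as name([rows], argument=value, ...), one row to a line, values as JSON. arm_command: Moves the arm, as the interface text tells. Its arguments: {"type":"object","properties":{"series":{"type":"array","items":{"type":"array","items":{"type":"number"}}}},"required":["series"]}

```bash
mkdir -p pics; cat > h.py <<'E'
import numpy as np, cv2
from bench import ctrl, camera, camera_model
from scipy.spatial.transform import Rotation as R
def rot(q): return R.from_quat([q[1],q[2],q[3],q[0]])
def snap(name,fn):
    m=camera_model(name); im,d=camera(name)
    cv2.imwrite(f'pics/{fn}.png',im[...,::-1]); np.savez(f'pics/{fn}.npz',im=im,d=d,K=m['K'],D=m['distortion'],p=m['position'],a=np.array(m['attitude']))
    return im,d
def load(fn): return np.load(f'pics/{fn}.npz')
def Rm(a): return a if a.shape==(3,3) else rot(a).as_matrix()
def px(s,u,v,z=None,r=1):
    "world point at pixel; by depth, or on plane z"
    n=cv2.undistortPoints(np.array([[[u,v]]],float),s['K'],s['D'])[0,0]
    ray=Rm(s['a'])@np.array([n[0],n[1],1])
    if z is None:
        w=s['d'][int(v)-r:int(v)+r+1,int(u)-r:int(u)+r+1]; t=np.median(w[w>0])
    else: t=(z-s['p'][2])/ray[2]
    return s['p']+t*ray
def cloud(s):
    h,w=s['d'].shape; u,v=np.meshgrid(np.arange(w),np.arange(h))
    n=cv2.undistortPoints(np.stack([u,v],-1).reshape(-1,1,2).astype(float),s['K'],s['D']).reshape(h,w,2)
    c=np.dstack([n,np.ones((h,w))])*s['d'][...,None]
    return c@Rm(s['a']).T+s['p']
def proj(s,P):
    rv=cv2.Rodrigues(Rm(s['a']).T)[0]; t=-Rm(s['a']).T@s['p']
    return cv2.projectPoints(np.atleast_2d(np.array(P,float)),rv,t,s['K'],s['D'])[0][:,0]
E
python3 - <<'E'
from h import *
o=ctrl.get_obs(); print(o['eef_pos'],o['eef_rot'],rot(o['eef_rot']).as_matrix().round(3),o['time_s'],o['wrist_force'])
a,_=snap('top','top0'); b,_=snap('scene','sc0')
s=load('top0');print(s['a'],s['p'])
E
```

```text
[0.19789381 0.53941388 0.30297637] [-3.38604800e-04  1.74993483e-01  9.84569201e-01 -8.09526063e-04] [[-0.939  0.345 -0.001]
 [ 0.345  0.939 -0.001]
 [ 0.    -0.002 -1.   ]] 0.0 [ 0.41615039  0.65157289 -0.31058104]
[-0.07112151  0.70428373 -0.70345509  0.06385214] [ 0.28383631 -0.10370832  1.21499103]
```

View pics/top0.png

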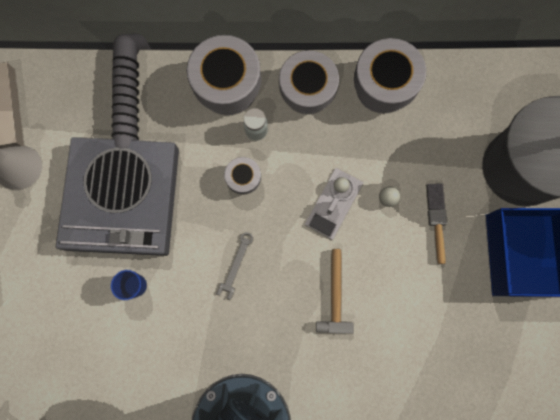

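View pics/sc0.png

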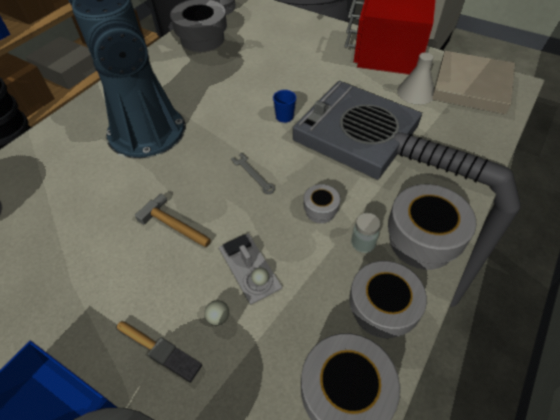

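The top view shows the extractor (118,197), its gate tab (~(118,237)), and the tray (335,203) with a ball in its pocket at (342,186). There is also a look-alike ball lying loose at (390,196). The one in the pocket looks smaller and fits the description. I'll confirm that in an enlarged crop and fit positions from the depth.

```bash
python3 - <<'E'
from h import *
s=load('top0'); im=s['im'][...,::-1]
a=cv2.resize(im[160:250,295:415],None,fx=5,fy=5,interpolation=cv2.INTER_CUBIC)[:450,:]
b=cv2.resize(im[130:260,50:190],None,fx=4,fy=4,interpolation=cv2.INTER_CUBIC)
c=np.zeros((600,800,3),np.uint8)
a=cv2.resize(im[160:250,305:405],(400,360),interpolation=cv2.INTER_CUBIC); b=cv2.resize(im[130:260,50:190],(400,371),interpolation=cv2.INTER_CUBIC)
c[:360,:400]=a; c[:371,400:]=b
cv2.imwrite('pics/crop1.png',c[:371])
P=cloud(s)
def fit(z0,z1,u0,u1,v0,v1):
    q=P[v0:v1,u0:u1].reshape(-1,3); q=q[(q[:,2]>z0)&(q[:,2]<z1)]
    r=cv2.minAreaRect((q[:,:2]*1000).astype(np.float32)); return len(q),r,np.median(q[:,2])
print('extr',fit(.045,.065,50,190,130,265))
print('tab',fit(.075,.1,90,150,220,250))
print('fin',fit(.040,.06,305,342,195,235), P[207,333],P[186,342],P[196,390])
print('block',fit(.010,.022,305,342,195,240))
for n,(u,v) in dict(pot=(128,285),jar=(255,124),mould=(243,176),hammer=(337,327),wr=(235,265)).items(): print(n,px(s,u,v).round(3))
E
```

```text
extr (12108, ((552.74365234375, 307.18280029296875), (260.9284973144531, 305.4649963378906), 87.30355834960938), np.float64(0.055722021405431366))
tab (101, ((433.56292724609375, 273.11981201171875), (15.101303100585938, 30.516420364379883), 85.38079071044922), np.float64(0.088700878990704))
fin (77, ((514.451904296875, -220.86810302734375), (11.83457088470459, 37.10541534423828), 61.016483306884766), np.float64(0.051988176099428074)) [ 0.50738246 -0.21975508  0.05212883] [ 0.56117854 -0.24341934  0.04563939] [ 0.53574241 -0.35933338  0.0468242 ]
block (347, ((499.52471923828125, -209.08395385742188), (69.4513168334961, 99.28048706054688), 64.43370819091797), np.float64(0.015100207405851274))
pot [0.322 0.28  0.006]
jar [ 0.707 -0.03   0.086]
mould [ 0.584 -0.     0.057]
hammer [ 0.224 -0.226  0.028]
wr [0.37  0.02  0.007]
```

View pics/crop1.png

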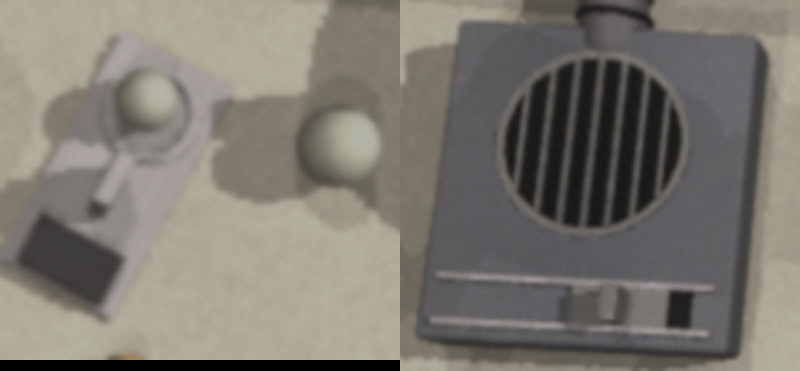

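Ball in the tray pocket (crop (148,98)) is clearly smaller than the loose one (340,145), so it's the one meant. The gate tab is at crop (608,300) and opens to image left (+y). Next I'll work out the extractor axes and the tab approach.

```bash
cat >> h.py <<'E'
def go(p,yaw,grasp=True):
    "tool shift/turn to put the grasp point at p, tool y at world angle yaw (deg), pointing down"
    o=ctrl.get_obs(); R0=rot(o['eef_rot']); p=np.array(p,float)
    if grasp: p=p+[0,0,ctrl.pinch_z]
    c,s_=np.cos(np.radians(yaw)),np.sin(np.radians(yaw))
    y=np.array([c,s_,0]); z=np.array([0,0,-1.]); x=np.cross(y,z)
    T=R.from_matrix(np.c_[x,y,z]); rv=(R0.inv()*T).as_rotvec(degrees=True)
    print('t',o['time_s'],'shift',(R0.inv().apply(p-o['eef_pos'])).round(4),'turn',rv.round(2),'force',np.round(o['wrist_force'],1),'open',round(o['opening'],3))
E
python3 - <<'E'
from h import *
s=load('top0')
f=lambda u,v:(50+(u-400)/2.857,130+v/2.854)
g=px(s,*f(593,143),z=.059); print('grille',g)
for (a,b,z) in [((437,273),(713,288),.06),((432,320),(707,334),.06)]:
    A,B=px(s,*f(*a),z=z),px(s,*f(*b),z=z); d=A-B; print(A,B,np.degrees(np.arctan2(d[1],d[0])))
P=cloud(s); q=P[130:265,50:190].reshape(-1,3); q=q[(q[:,2]>.045)&(q[:,2]<.059)&(q[:,0]<.665)]
print(cv2.minAreaRect((q[:,:2]*1000).astype(np.float32)))
go([.4336,.2731,.20],87.3); go([.4336,.2731,.083],87.3)
E
```

```text
grille [0.57262038 0.30420682 0.059     ]
[0.46053455 0.42524896 0.06      ] [0.44765727 0.19610902 0.06      ] 86.78345749093127
[0.42118941 0.42582644 0.06      ] [0.40911299 0.19911144 0.06      ] 86.95091008997431
((535.181640625, 308.00994873046875), (260.9284973144531, 270.3021240234375), 87.30355834960938)
t 0.1 shift [-0.3131 -0.1688  0.0493] turn [ -0.08  -0.03 -17.46] force [-0.2 -0.1  1. ] open 1.003
t 0.1 shift [-0.3131 -0.1686  0.1663] turn [ -0.08  -0.03 -17.46] force [-0.2 -0.1  1. ] open 1.003
```

>>> arm_command([
  [-0.04,-0.02,0,0,0,-4,0.085],
  [-0.08,-0.04,0,0,0,-9,0.085],
  [-0.12,-0.06,0,0,0,-13.5,0.085],
  [-0.16,-0.08,0,0,0,-17.6,0.085],
  [-0.2,-0.105,0,0,0,-17.6,0.085],
])

```text
time_s: 0.6
eef_pos: [0.3505, 0.371, 0.3036]
eef_rot: [-0.0, 0.021, 1.0, -0.0]
wrist_force: [0.8, 1.2, -0.0]
opening: 0.991
```

```bash
python3 - <<'E'
from h import *
go([.432,.2731,.12],87.1)
E
```

```text
t 0.6 shift [-0.0855 -0.0944  0.1297] turn [-0.   -0.01  0.49] force [ 0.8  1.2 -0. ] open 0.991
```

>>> arm_command([
  [-0.025,-0.03,0.02,0,0,0.5,0.085],
  [-0.05,-0.06,0.04,0,0,0.5,0.085],
  [-0.075,-0.085,0.05,0,0,0.5,0.085],
  [-0.0855,-0.0945,0.06,0,0,0.5,0.085],
  [-0.0855,-0.0945,0.06,0,0,0.5,0.085],
])

```text
time_s: 1.1
eef_pos: [0.4312, 0.2727, 0.2422]
eef_rot: [-0.001, 0.028, 1.0, -0.001]
wrist_force: [-0.2, -0.3, -0.1]
opening: 0.996
```

```bash
python3 - <<'E'
from h import *
snap('wrist','w1'); s=load('w1'); P=cloud(s)
q=P.reshape(-1,3); q=q[(q[:,2]>.080)&(q[:,2]<.1)&(abs(q[:,0]-.433)<.05)&(abs(q[:,1]-.273)<.04)]
print(len(q),cv2.minAreaRect((q[:,:2]*1000).astype(np.float32)),np.median(q[:,2]) if len(q) else 0)
go([.432,.2731,.083],87.1)
E
```

```text
995 ((431.4795837402344, 274.908447265625), (13.798906326293945, 29.99160385131836), 86.71614837646484) 0.08979879722698986
t 1.15 shift [-0.0016 -0.0006  0.1062] turn [-0.02 -0.12 -0.26] force [-0.3  0.3  0.5] open 0.995
```

View pics/w1.png

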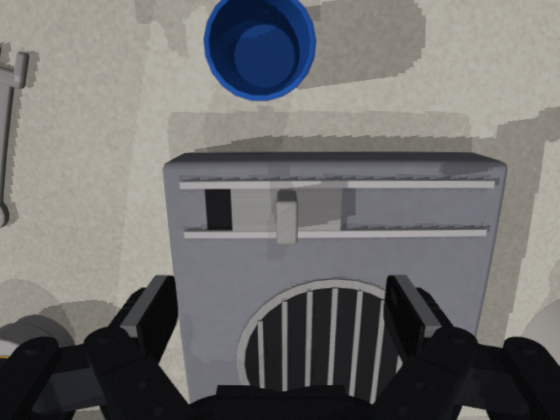

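The wrist view shows the tab clearly at (287,217) with space around it and the pot (260,45) off to the side. Depth gives the tab at (0.4315, 0.2749). I'll descend and pinch.

>>> arm_command([
  [-0.001,0.0015,0.03,0,0,-0.3,0.06],
  [-0.001,0.0015,0.06,0,0,-0.3,0.05],
  [-0.001,0.0015,0.085,0,0,-0.3,0.045],
  [-0.001,0.0015,0.1,0,0,-0.3,0.045],
  [-0.001,0.0015,0.106,0,0,-0.3,0.045],
])

```text
time_s: 1.65
eef_pos: [0.4303, 0.2767, 0.1367]
eef_rot: [-0.001, 0.023, 1.0, -0.0]
wrist_force: [-0.5, 0.1, -0.1]
opening: 0.527
```

>>> arm_command([
  [0,0,0,0,0,0,0.03],
  [0,0,0,0,0,0,0.02],
  [0,0,0,0,0,0,0.008],
  [0,0,0,0,0,0,0.008],
  [0,0,0,0,0,0,0.008],
])

```text
time_s: 2.15
eef_pos: [0.4325, 0.2762, 0.1393]
eef_rot: [0.001, 0.024, 1.0, 0.001]
wrist_force: [-2.6, 3.4, 6.6]
opening: 0.146
```

>>> arm_command([
  [0,0.004,-0.003,0,0,0,0.008],
  [0,0.014,-0.003,0,0,0,0.008],
  [0,0.026,-0.003,0,0,0,0.008],
  [0,0.038,-0.003,0,0,0,0.008],
  [0,0.05,-0.003,0,0,0,0.008],
])

```text
time_s: 2.65
eef_pos: [0.4349, 0.3246, 0.1395]
eef_rot: [0.0, 0.024, 1.0, -0.001]
wrist_force: [7.6, -3.5, -13.6]
opening: 0.146
```

>>> arm_command([
  [0,0.008,0,0,0,0,0.008],
  [0,0.015,0,0,0,0,0.008],
  [0,0.02,0,0,0,0,0.008],
  [0,0.024,0,0,0,0,0.008],
  [0,0.024,0,0,0,0,0.008],
])

```text
time_s: 3.15
eef_pos: [0.4359, 0.339, 0.1393]
eef_rot: [-0.002, 0.023, 1.0, -0.012]
wrist_force: [2.9, -53.3, 11.1]
opening: 0.146
```

>>> arm_command([
  [0,-0.005,0,0,0,0,0.008],
  [0,-0.008,0,0,0,0,0.008],
  [0,-0.008,0,0,0,0,0.008],
  [0,-0.008,0,0,0,0,0.008],
  [0,-0.008,0,0,0,0,0.008],
])

```text
time_s: 3.65
eef_pos: [0.4356, 0.3374, 0.1394]
eef_rot: [-0.0, 0.024, 1.0, -0.004]
wrist_force: [5.2, -17.5, -6.6]
opening: 0.148
```

```bash
python3 - <<'E'
from h import *
o=ctrl.get_obs(); print(o['eef_pos'],o['wrist_force'])
snap('wrist','w2'); snap('top','top2')
E
```

```text
[0.43564614 0.33738704 0.13943546] [  5.23208499 -17.49509349  -6.59064049]
```

View pics/w2.png

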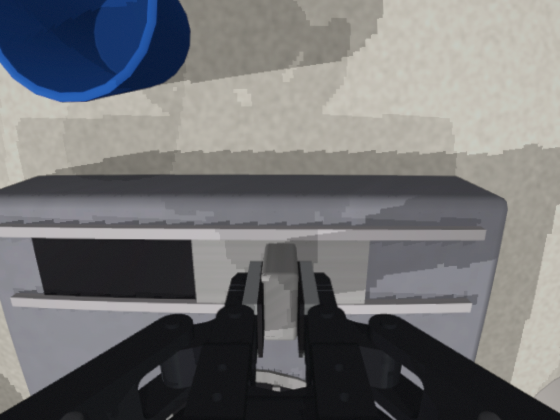

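The gate is mostly open: a black slot at (35–193, 265), and the tab is pinched at (280,290). I need to know whether this is the stop, so I'll measure.

```bash
python3 - <<'E'
from h import *
s=load('w2')
for u in (36,193,368): print(u,px(s,u,268,z=.058))
for u,v in ((485,234),(470,307),(193,268)): print(px(s,u,v))
s=load('w1')
print('w1')
for u,v in ((207,210),(232,210),(341,210),(494,184),(180,184)): print(px(s,u,v),px(s,u,v,z=.058))
E
```

```text
36 [0.42979239 0.2156866  0.058     ]
193 [0.43197623 0.29460011 0.058     ]
368 [0.43561311 0.37574278 0.058     ]
[0.42063323 0.4287874  0.06014744]
[0.45841543 0.42631308 0.06049612]
[0.4327495  0.29412227 0.05639774]
w1
[0.43014698 0.21643543 0.05601894] [0.42956262 0.21688913 0.058     ]
[0.43033555 0.23549125 0.05889697] [0.4306038  0.23535087 0.058     ]
[0.43601377 0.31580586 0.05514046] [0.435108   0.31535482 0.058     ]
[0.42182665 0.43197515 0.05599602] [0.42130056 0.43075076 0.058     ]
[0.40855864 0.19989922 0.05947584] [0.40887404 0.19946019 0.058     ]
```

Slot edge 0.2160 to plate edge 0.2946 gives about 79 mm open, and there is still a force against the stop. So it's fully open. I'll release and rise.

>>> arm_command([
  [0,0,0,0,0,0,0.03],
  [0,0,0,0,0,0,0.045],
  [0,0,0,0,0,0,0.045],
  [0,0,-0.02,0,0,0,0.045],
  [0,0,-0.06,0,0,0,0.045],
])

```text
time_s: 4.25
eef_pos: [0.4331, 0.3409, 0.1987]
eef_rot: [-0.003, 0.024, 1.0, -0.001]
wrist_force: [0.6, -0.4, 0.0]
opening: 0.527
```

>>> arm_command([
  [0,0,-0.04,0,0,0,0.06],
  [0,0,-0.08,0,0,0,0.08],
  [0,0,-0.1,0,0,0,0.085],
  [0,0,-0.1,0,0,0,0.085],
  [0,0,-0.1,0,0,0,0.085],
])

```text
time_s: 4.75
eef_pos: [0.4349, 0.3418, 0.3009]
eef_rot: [0.0, 0.024, 1.0, 0.0]
wrist_force: [-0.2, 0.3, -0.6]
opening: 0.997
```

```bash
python3 - <<'E'
from h import *
snap('wrist','w3'); s=load('w3'); P=cloud(s)
q=P.reshape(-1,3); q=q[(q[:,2]>.080)&(q[:,2]<.1)&(abs(q[:,0]-.433)<.05)&(abs(q[:,1]-.34)<.04)]
print(len(q),cv2.minAreaRect((q[:,:2]*1000).astype(np.float32)),np.median(q[:,2]))
o=ctrl.get_obs();print(o['eef_pos'],o['q'])
go([.5145,-.2209,.20],61); go([.5145,-.2209,.20],61-180)
E
```

```text
631 ((434.1347961425781, 335.2683410644531), (13.065962791442871, 29.350811004638672), 86.88419342041016) 0.0897776075490267
[0.43447973 0.34143511 0.29973138] [ 4.51175664e-01  1.35556658e-01  1.66733021e+00  1.08093282e-04
  1.34025166e+00 -1.07192107e+00]
t 4.8 shift [-0.1068 -0.5578  0.046 ] turn [-0.05 -0.07 26.27] force [ 0.7  0.1 -0.3] open 0.998
t 4.8 shift [-0.1068 -0.5578  0.046 ] turn [ 1.0000e-01 -7.0000e-02 -1.5373e+02] force [ 0.7  0.1 -0.3] open 0.998
```

The tab moved 60 mm and now reads (0.434, 0.335), consistent with the stop. On to the tray.

>>> arm_command([
  [-0.01,-0.045,0,0,0,5,0.085],
  [-0.02,-0.09,0,0,0,10,0.085],
  [-0.03,-0.135,0,0,0,15,0.085],
  [-0.04,-0.18,0,0,0,20,0.085],
  [-0.05,-0.225,0,0,0,26,0.085],
])

```text
time_s: 5.3
eef_pos: [0.4733, 0.1128, 0.2989]
eef_rot: [-0.002, 0.25, 0.968, -0.0]
wrist_force: [0.7, 0.2, 0.8]
opening: 0.994
```

```bash
python3 - <<'E'
from h import *
go([.5,-.215,.20],61.5)
E
```

```text
t 5.3 shift [-0.1821 -0.2739  0.0448] turn [-0.09 -0.17 -0.44] force [0.7 0.2 0.8] open 0.994
```

>>> arm_command([
  [-0.025,-0.035,0,0,0,0,0.085],
  [-0.05,-0.075,0,0,0,0,0.085],
  [-0.075,-0.115,0,0,0,0,0.085],
  [-0.1,-0.155,0,0,0,0,0.085],
  [-0.125,-0.19,0,0,0,0,0.085],
])

```text
time_s: 5.8
eef_pos: [0.4914, -0.1141, 0.2989]
eef_rot: [-0.002, 0.249, 0.969, 0.0]
wrist_force: [1.1, -0.4, -0.2]
opening: 0.99
```

>>> arm_command([
  [-0.025,-0.035,0,0,0,0,0.085],
  [-0.05,-0.07,0.015,0,0,0,0.085],
  [-0.057,-0.084,0.03,0,0,0,0.085],
  [-0.057,-0.084,0.04,0,0,0,0.085],
  [-0.057,-0.084,0.04,0,0,0,0.085],
])

```text
time_s: 6.3
eef_pos: [0.5005, -0.2119, 0.2574]
eef_rot: [-0.003, 0.249, 0.969, 0.001]
wrist_force: [-0.1, 0.7, 0.1]
opening: 0.998
```

```bash
python3 - <<'E'
from h import *
o=ctrl.get_obs();print(o['eef_pos'])
snap('wrist','w4'); s=load('w4'); P=cloud(s)
q0=P.reshape(-1,3); q0=q0[np.hypot(q0[:,0]-.5145,q0[:,1]+.2209)<.12]
q=q0[(q0[:,2]>.046)&(q0[:,2]<.058)]
print('fin',len(q),cv2.minAreaRect((q[:,:2]*1000).astype(np.float32)),np.median(q[:,2]))
q=q0[(q0[:,2]>.003)&(q0[:,2]<.0075)]
print('plate',len(q),cv2.minAreaRect((q[:,:2]*1000).astype(np.float32)))
go([.5145,-.2209,.036],61)
E
```

```text
[ 0.50047909 -0.21188664  0.25741785]
fin 628 ((532.7107543945312, -229.6190185546875), (11.319536209106445, 78.18128204345703), 61.04948043823242) 0.05179095105654377
plate 8772 ((515.1033325195312, -229.8154754638672), (97.40017700195312, 186.4818878173828), 61.26801681518555)
t 6.35 shift [-0.0169 -0.0018  0.1689] turn [ 0.06 -0.25  0.28] force [0.2 0.7 0.8] open 0.998
```

View pics/w4.png

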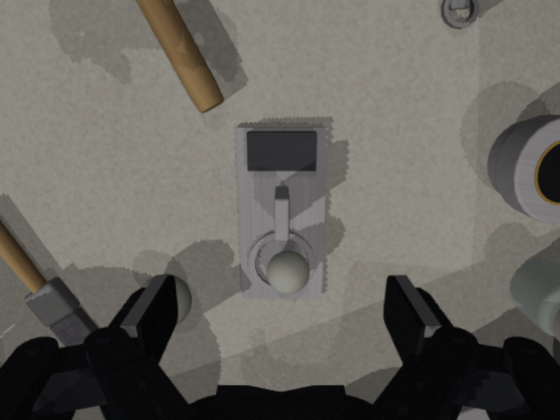

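The wrist view shows the tray with the fin (282,213), block (282,150), and ball (287,272) in its pocket rim. The larger look-alike is partly behind the finger at (180,300). I'll fit the fin without the ball.

```bash
python3 - <<'E'
from h import *
s=load('w4'); P=cloud(s)
q=P[180:243,262:302].reshape(-1,3); q=q[(q[:,2]>.048)&(q[:,2]<.056)]
r=cv2.minAreaRect((q[:,:2]*1000).astype(np.float32)); print('fin',len(q),r)
b=P[250:296,264:312].reshape(-1,3); b=b[(b[:,2]>.028)&(b[:,2]<.05)]
A=np.c_[2*b,np.ones(len(b))]; x=np.linalg.lstsq(A,(b**2).sum(1),rcond=None)[0]; print('ball',x[:3],np.sqrt(x[3]+x[:3]@x[:3]))
for u,v in((237,126),(328,126),(243,297),(323,295)): print(px(s,u,v,z=.005))
E
```

```text
fin 617 ((514.0459594726562, -219.28903198242188), (11.314526557922363, 35.513607025146484), 61.02330780029297)
ball [ 0.56889212 -0.24320701  0.02521671] 0.019663218906716552
[ 0.43384334 -0.21987076  0.005     ]
[ 0.47211517 -0.15015787  0.005     ]
[ 0.5815578  -0.30080758  0.005     ]
[ 0.61851631 -0.22900952  0.005     ]
```

>>> arm_command([
  [-0.007,0,0.02,0,0,0.3,0.07],
  [-0.0155,0,0.05,0,0,0.3,0.06],
  [-0.0155,0,0.08,0,0,0.3,0.05],
  [-0.0155,0,0.1,0,0,0.3,0.05],
  [-0.0155,0,0.11,0,0,0.3,0.05],
])

```text
time_s: 6.85
eef_pos: [0.5152, -0.2187, 0.1494]
eef_rot: [-0.001, 0.25, 0.968, 0.001]
wrist_force: [-0.7, 0.1, 0.7]
opening: 0.583
```

```bash
python3 - <<'E'
from h import *
for i in range(3): go([.514,-.2191,.036],61.1); camera('wrist')
E
```

```text
t 6.85 shift [ 0.0006 -0.001   0.0595] turn [ 0.03 -0.15 -0.03] force [-0.7  0.1  0.7] open 0.583
t 6.9 shift [ 0.0004 -0.0007  0.0588] turn [ 0.03 -0.2  -0.05] force [-1.5  0.2 -0.4] open 0.587
t 6.95 shift [ 0.0011 -0.0005  0.0602] turn [ 0.02 -0.13 -0.06] force [-0.5  0.  -0.6] open 0.585
```

>>> arm_command([
  [0.0005,-0.0007,0.015,0,-0.1,0,0.05],
  [0.0005,-0.0007,0.03,0,-0.1,0,0.045],
  [0.0005,-0.0007,0.045,0,-0.1,0,0.04],
  [0.0005,-0.0007,0.055,0,-0.1,0,0.035],
  [0.0005,-0.0007,0.059,0,-0.1,0,0.03],
])

```text
time_s: 7.5
eef_pos: [0.5142, -0.2208, 0.0904]
eef_rot: [-0.0, 0.251, 0.968, 0.0]
wrist_force: [0.1, 0.4, 0.3]
opening: 0.353
```

>>> arm_command([
  [0,0,0,0,0,0,0.025],
  [0,0,0,0,0,0,0.022],
  [0,0,0,0,0,0,0.019],
  [0,0,0,0,0,0,0.017],
  [0,0,0,0,0,0,0.0155],
])

```text
time_s: 8.0
eef_pos: [0.5154, -0.2212, 0.0925]
eef_rot: [0.002, 0.251, 0.968, -0.0]
wrist_force: [1.3, 2.1, 0.7]
opening: 0.181
```

>>> arm_command([
  [0,0,0,0,0,0,0.014],
  [0,0,0,0,0,0,0.0125],
  [0,0,0,0,0,0,0.011],
  [0,0,0,0,0,0,0.006],
  [0,0,0,0,0,0,0.004],
])

```text
time_s: 8.5
eef_pos: [0.5156, -0.221, 0.0927]
eef_rot: [0.002, 0.251, 0.968, -0.0]
wrist_force: [2.9, 5.2, 5.2]
opening: 0.13
```

>>> arm_command([
  [0,0,0,0,0,0,0.002],
  [0,0,0,0,0,0,0],
  [0,0,0,0,0,0,0],
  [0,0,0,0,0,0,0],
  [0,0,0,0,0,0,0],
])

```text
time_s: 9.0
eef_pos: [0.5156, -0.221, 0.0927]
eef_rot: [0.002, 0.251, 0.968, -0.0]
wrist_force: [2.1, 4.7, 4.8]
opening: 0.134
```

```bash
python3 - <<'E'
from h import *
go([.514,-.2191,.036],61.1)
snap('wrist','w5'); s=load('w5'); P=cloud(s)
E
```

```text
t 9.0 shift [0.0023 0.0009 0.0028] turn [ 0.04  0.18 -0.14] force [2.1 4.7 4.8] open 0.134
```

View pics/w5.png

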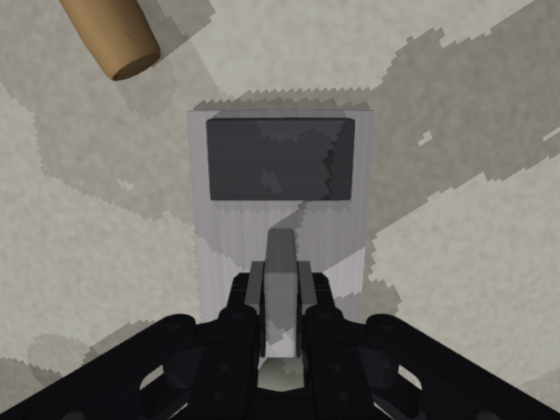

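The fin (281,290) is held centrally between the pads. I'll lift gently with ramped speed.

>>> arm_command([
  [0,0,-0.001,0,0,0,0],
  [0,0,-0.003,0,0,0,0],
  [0,0,-0.006,0,0,0,0],
  [0,0,-0.01,0,0,0,0],
  [0,0,-0.015,0,0,0,0],
])

```text
time_s: 9.55
eef_pos: [0.5144, -0.2212, 0.1068]
eef_rot: [0.0, 0.251, 0.968, -0.0]
wrist_force: [0.2, -0.3, -6.3]
opening: 0.128
```

>>> arm_command([
  [0,0,-0.006,0,0,0,0],
  [0,0,-0.012,0,0,0,0],
  [0,0,-0.018,0,0,0,0],
  [0,0,-0.024,0,0,0,0],
  [0,0,-0.03,0,0,0,0],
])

```text
time_s: 10.05
eef_pos: [0.5148, -0.2212, 0.1375]
eef_rot: [0.001, 0.251, 0.968, -0.0]
wrist_force: [-0.5, -0.2, -4.5]
opening: 0.129
```

```bash
cat > tray.py <<'E'
from h import *
def tray(fn,tp):
    "tray tilt and ball from the top camera"
    snap('top',fn); s=load(fn); P=cloud(s); e=ctrl.get_obs()
    print('eef',e['eef_pos'].round(4),rot(e['eef_rot']).as_matrix()[:,2].round(4),'F',np.round(e['wrist_force'],1),'M',np.round(e['torque'],2),'open',round(e['opening'],3))
    return s,P
E
python3 - <<'E'
from tray import *
s,P=tray('top5',0)
print(proj(s,[[.565,-.2474,.07]]))
snap('wrist','w6'); w=load('w6'); Q=cloud(w)
# plate & block visible points: plane fit of block top
b=Q[125:195,215:350].reshape(-1,3); b=b[np.isfinite(b).all(1)]; c,*_=np.linalg.lstsq(np.c_[b[:,:2]-b[:,:2].mean(0),np.ones(len(b))],b[:,2],rcond=None); print('block plane slope deg',np.degrees(c[:2]),c[2])
im=s['im'][150:270,270:430,::-1]; cv2.imwrite('pics/c5.png',np.hstack([cv2.resize(im,(400,300),interpolation=cv2.INTER_CUBIC),cv2.resize(w['im'][...,::-1],(400,300))]))
E
```

```text
eef [ 0.5153 -0.2216  0.1385] [ 0.0029 -0.0019 -1.    ] F [ 0.4 -0.2 -4.8] M [-0.01 -0.01  0.02] open 0.128
[[344.78383152 182.11668644]]
block plane slope deg [-8.66407927  4.69575326] 0.06143865193942719
```

View pics/c5.png

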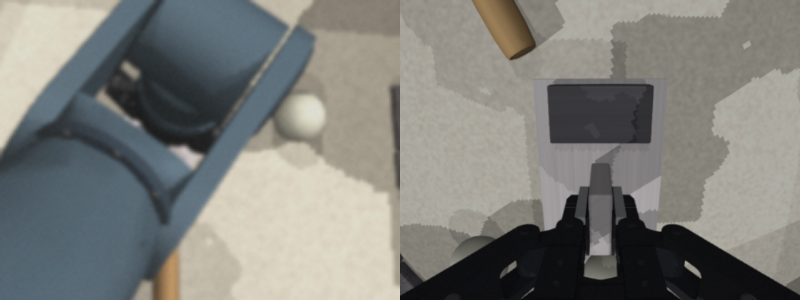

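The tray is lifted, and the block sits at the same pixels as before the lift. The plane fit gives about 10° of slope, so I'll compare it with the fit when the tray lay on the bench.

```bash
python3 - <<'E'
from h import *
for f in ('w5','w6'):
    w=load(f);Q=cloud(w)
    for (v0,v1,u0,u1) in((130,190,220,340),(215,300,215,255),(215,300,310,345)):
        b=Q[v0:v1,u0:u1].reshape(-1,3); d=w['d'][v0:v1,u0:u1].ravel(); b=b[d>0]; m=np.median(b[:,2]); b=b[abs(b[:,2]-m)<.012]
        c,*_=np.linalg.lstsq(np.c_[b[:,:2]-b[:,:2].mean(0),np.ones(len(b))],b[:,2],rcond=None); print(f,len(b),b.mean(0).round(4),np.degrees(np.arctan(c[:2])).round(2))
    g=cv2.cvtColor(w['im'],cv2.COLOR_RGB2GRAY)
    print('block edges col', [int(np.argmin(np.diff(g[80:160,x].astype(int))))+80 for x in (240,280,320)],'bottom',[int(np.argmax(np.diff(g[170:230,x].astype(int))))+170 for x in (225,240,250)])
E
```

```text
w5 7177 [ 0.4695 -0.1977  0.0152] [-0.15  0.2 ]
w5 2686 [ 0.4976 -0.239   0.005 ] [-0.03 -0.02]
w5 2401 [ 0.52   -0.1991  0.0051] [-0.15  0.02]
block edges col [117, 117, 117] bottom [199, 199, 199]
w6 7177 [ 0.4692 -0.1983  0.061 ] [-0.3  0.1]
w6 2698 [ 0.4973 -0.2396  0.0509] [-0.03 -0.03]
w6 2398 [ 0.5197 -0.1997  0.0509] [ 0.02 -0.  ]
block edges col [117, 117, 117] bottom [199, 199, 199]
```

The tray is level (<0.3°). I'll continue lifting.

>>> arm_command([
  [0,0,-0.002,0,0,0,0],
  [0,0,-0.006,0,0,0,0],
  [0,0,-0.012,0,0,0,0],
  [0,0,-0.02,0,0,0,0],
  [0,0,-0.03,0,0,0,0],
])

```text
time_s: 10.65
eef_pos: [0.5146, -0.2211, 0.1674]
eef_rot: [0.001, 0.251, 0.968, -0.0]
wrist_force: [-0.2, -0.3, -4.8]
opening: 0.128
```

>>> arm_command([
  [0,0,-0.01,0,0,0,0],
  [0,0,-0.02,0,0,0,0],
  [0,0,-0.03,0,0,0,0],
  [0,0,-0.04,0,0,0,0],
  [0,0,-0.05,0,0,0,0],
])

```text
time_s: 11.15
eef_pos: [0.5146, -0.2211, 0.2178]
eef_rot: [0.001, 0.251, 0.968, -0.0]
wrist_force: [-0.3, -0.3, -4.3]
opening: 0.126
```

>>> arm_command([
  [0,0,-0.01,0,0,0,0],
  [0,0,-0.019,0,0,0,0],
  [0,0,-0.026,0,0,0,0],
  [0,0,-0.031,0,0,0,0],
  [0,0,-0.033,0,0,0,0],
])

```text
time_s: 11.65
eef_pos: [0.5147, -0.2212, 0.2505]
eef_rot: [0.001, 0.251, 0.968, -0.0]
wrist_force: [1.1, 0.2, -6.0]
opening: 0.131
```

```bash
python3 - <<'E'
from h import *
# fin in tool frame: block centre gives tray pose; fin at (.514,-.2193) when eef (.5156,-.221)
a=np.radians(-28.9); g=np.array([.5730,.3045])
f=g-.058*np.array([np.cos(a),np.sin(a)])+np.array([.0012,-.0017]); print(f)
go([f[0],f[1],.2516],61.1,grasp=False)
print(ctrl.get_obs()['eef_pos'])
E
```

```text
[0.52342306 0.33083038]
t 11.65 shift [ 0.2605  0.4868 -0.0018] turn [-0.    0.14 -0.16] force [ 1.1  0.2 -6. ] open 0.131
[ 0.51471345 -0.22123756  0.25048166]
```

>>> arm_command([
  [0.0009,0.0018,0,0,0,0,0],
  [0.0028,0.0053,0,0,0,0,0],
  [0.0057,0.0106,0,0,0,0,0],
  [0.0094,0.0176,0,0,0,0,0],
  [0.0142,0.0265,0,0,0,0,0],
])

```text
time_s: 12.15
eef_pos: [0.5149, -0.1903, 0.2496]
eef_rot: [0.001, 0.251, 0.968, -0.0]
wrist_force: [0.4, -0.2, -5.6]
opening: 0.13
```

>>> arm_command([
  [0.0057,0.0106,0,0,0,0,0],
  [0.0118,0.022,0,0,0,0,0],
  [0.0179,0.0335,0,0,0,0,0],
  [0.0241,0.045,0,0,0,0,0],
  [0.0302,0.0564,0,0,0,0,0],
])

```text
time_s: 12.65
eef_pos: [0.516, -0.1258, 0.2499]
eef_rot: [0.001, 0.251, 0.968, -0.0]
wrist_force: [0.3, 0.2, -5.5]
opening: 0.134
```

>>> arm_command([
  [0.0061,0.0115,0,0,0,0,0],
  [0.0123,0.0229,0,0,0,0,0],
  [0.0184,0.0344,0,0,0,0,0],
  [0.0245,0.0459,0,0,0,0,0],
  [0.0307,0.0573,0,0,0,0,0],
])

```text
time_s: 13.15
eef_pos: [0.517, -0.061, 0.2498]
eef_rot: [0.001, 0.251, 0.968, -0.0]
wrist_force: [-0.4, -1.3, -4.7]
opening: 0.129
```

>>> arm_command([
  [0.0061,0.0115,0,0,0,0,0],
  [0.0123,0.0229,0,0,0,0,0],
  [0.0184,0.0344,0,0,0,0,0],
  [0.0245,0.0459,0,0,0,0,0],
  [0.0307,0.0573,0,0,0,0,0],
])

```text
time_s: 13.65
eef_pos: [0.518, 0.004, 0.2497]
eef_rot: [0.001, 0.251, 0.968, -0.0]
wrist_force: [-0.1, -0.4, -5.1]
opening: 0.131
```

>>> arm_command([
  [0.0061,0.0115,0,0,0,0,0],
  [0.0123,0.0229,0,0,0,0,0],
  [0.0184,0.0344,0,0,0,0,0],
  [0.0245,0.0459,0,0,0,0,0],
  [0.0307,0.0573,0,0,0,0,0],
])

```text
time_s: 14.15
eef_pos: [0.519, 0.069, 0.2497]
eef_rot: [0.001, 0.251, 0.968, -0.0]
wrist_force: [0.6, -1.3, -5.9]
opening: 0.13
```

>>> arm_command([
  [0.0061,0.0115,0,0,0,0,0],
  [0.0123,0.0229,0,0,0,0,0],
  [0.0184,0.0344,0,0,0,0,0],
  [0.0245,0.0459,0,0,0,0,0],
  [0.0307,0.0573,0,0,0,0,0],
])

```text
time_s: 14.65
eef_pos: [0.52, 0.134, 0.2496]
eef_rot: [0.001, 0.251, 0.968, -0.0]
wrist_force: [-0.2, 0.3, -5.3]
opening: 0.131
```

```bash
python3 - <<'E'
from h import *
go([.5234,.3308,.2516],61.1,grasp=False)
print(ctrl.get_obs()['eef_pos'])
E
```

```text
t 14.65 shift [ 0.0926  0.1737 -0.0022] turn [-0.    0.1  -0.16] force [-0.2  0.3 -5.3] open 0.131
[0.52001816 0.13396731 0.24956384]
```

>>> arm_command([
  [0.0061,0.0115,0,0,0,0,0],
  [0.0123,0.0229,0,0,0,0,0],
  [0.0184,0.0344,0,0,0,0,0],
  [0.0245,0.0459,0,0,0,0,0],
  [0.0307,0.0573,0,0,0,0,0],
])

```text
time_s: 15.15
eef_pos: [0.521, 0.199, 0.2495]
eef_rot: [0.001, 0.251, 0.968, -0.0]
wrist_force: [0.0, 0.1, -4.9]
opening: 0.132
```

>>> arm_command([
  [0.0061,0.0115,0,0,0,0,0],
  [0.0123,0.0229,0,0,0,0,0],
  [0.0184,0.0344,0,0,0,0,0],
  [0.0245,0.0459,0,0,0,0,0],
  [0.0307,0.0573,0,0,0,0,0],
])

```text
time_s: 15.65
eef_pos: [0.522, 0.264, 0.2494]
eef_rot: [0.001, 0.251, 0.968, -0.0]
wrist_force: [-0.1, -0.0, -5.3]
opening: 0.13
```

>>> arm_command([
  [0.0057,0.0106,0,0,0,0,0],
  [0.0109,0.0203,0,0,0,0,0],
  [0.0156,0.0291,-0.0005,0,0,0,0],
  [0.0198,0.037,-0.001,0,0,0,0],
  [0.0236,0.0441,-0.0015,0,0,0,0],
])

```text
time_s: 16.15
eef_pos: [0.5228, 0.3136, 0.251]
eef_rot: [0.001, 0.251, 0.968, -0.0]
wrist_force: [-0.2, -0.3, -4.4]
opening: 0.128
```

>>> arm_command([
  [0.0028,0.0053,-0.0003,0,0,0,0],
  [0.0047,0.0093,-0.0005,0,0,0,0],
  [0.0066,0.0123,-0.0005,0,0,0,0],
  [0.0077,0.0143,-0.0005,0,0,0,0],
  [0.008,0.015,-0.0005,0,0,0,0],
])

```text
time_s: 16.65
eef_pos: [0.523, 0.33, 0.2514]
eef_rot: [0.001, 0.251, 0.968, -0.0]
wrist_force: [0.5, 0.2, -5.6]
opening: 0.127
```

```bash
python3 - <<'E'
from h import *
go([.5234,.3308,.2516],61.1,grasp=False)
print(ctrl.get_obs()['eef_pos'])
snap('top','t7'); snap('scene','s7'); snap('wrist','w7')
s=load('t7');im=s['im'][...,::-1]; a=cv2.resize(im[110:280,30:210],(400,378),interpolation=cv2.INTER_CUBIC)
z=load('s7')['im'][60:240,230:430,::-1]; b=cv2.resize(z,(400,360),interpolation=cv2.INTER_CUBIC)
c=np.zeros((378,800,3),np.uint8); c[:,:400]=a; c[:360,400:]=b; cv2.imwrite('pics/c7.png',c)
w=load('w7');Q=cloud(w)
for (v0,v1,u0,u1) in((130,190,220,340),(215,300,215,255),(215,300,310,345)):
    b=Q[v0:v1,u0:u1].reshape(-1,3); m=np.median(b[:,2]); b=b[abs(b[:,2]-m)<.012]
    q,*_=np.linalg.lstsq(np.c_[b[:,:2]-b[:,:2].mean(0),np.ones(len(b))],b[:,2],rcond=None); print(len(b),b.mean(0).round(4),np.degrees(np.arctan(q[:2])).round(2))
E
```

```text
t 16.65 shift [ 0.0001  0.0009 -0.0002] turn [-0.01  0.1  -0.16] force [ 0.5  0.2 -5.6] open 0.127
[0.52304437 0.32995131 0.25136601]
7168 [0.4769 0.3531 0.1739] [-0.33  0.21]
2693 [0.505  0.3118 0.1637] [-0.06  0.15]
2404 [0.5274 0.3517 0.1637] [-0.02  0.14]
```

View pics/c7.png

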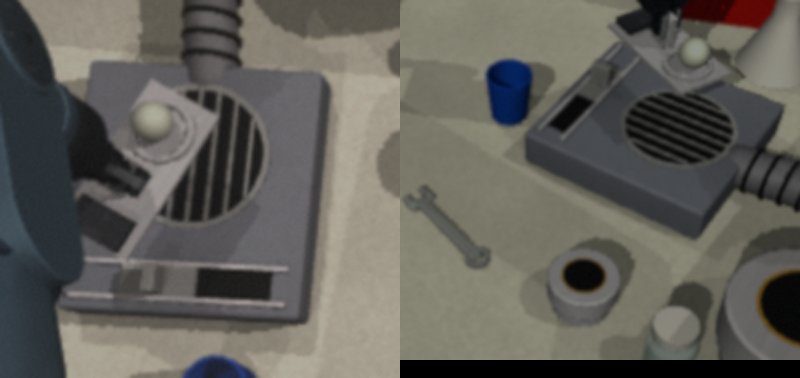

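The tray is held over the grille, the ball is in the pocket (152,122 in the crop), and the gate stays open. I'll check centring against the grille with independent views.

```bash
python3 - <<'E'
from h import *
s0=load('top0'); sc=load('sc0'); t=load('t7')
def ell(s,u0,u1,v0,v1,z,th):
    g=cv2.cvtColor(s['im'],cv2.COLOR_RGB2GRAY); m=np.zeros_like(g); m[v0:v1,u0:u1]=(g[v0:v1,u0:u1]<th)*255
    m=cv2.morphologyEx(m,cv2.MORPH_CLOSE,np.ones((7,7),np.uint8)); c=max(cv2.findContours(m,0,2)[0],key=cv2.contourArea)
    W=np.array([px(s,u,v,z=z)[:2]*1000 for u,v in cv2.convexHull(c)[:,0].astype(float)]); 
    print(cv2.minEnclosingCircle(W.astype(np.float32)),cv2.fitEllipse(W.astype(np.float32)))
ell(s0,80,155,143,216,.059,45); ell(sc,335,405,95,148,.059,45)
print('rim',px(t,30+160/2.222,110+135/2.2235,z=.168))
P=cloud(t); b=P[145:185,80:115].reshape(-1,3); b=b[(b[:,2]>.188)&(b[:,2]<.21)]
A=np.c_[2*b,np.ones(len(b))]; x=np.linalg.lstsq(A,(b**2).sum(1),rcond=None)[0]; print('ball',x[:3],np.sqrt(x[3]+x[:3]@x[:3]))
c=cv2.resize(t['im'][140:195,75:135,::-1],None,fx=9,fy=9,interpolation=cv2.INTER_CUBIC)
for d in range(0,360,20):  # projected outer rim at believed pocket
    for r in (.026,.032):
        u=proj(t,[.5721+r*np.cos(np.radians(d)),.3034+r*np.sin(np.radians(d)),.1677])[0]; cv2.circle(c,tuple(int(k) for k in ((u-[75,140]+.5)*9)),2,(0,0,255),-1)
cv2.imwrite('pics/c8.png',c)
E
```

```text
((574.70703125, 305.2653503417969), 72.7370376586914) ((574.3770141601562, 305.31988525390625), (143.7080841064453, 144.8210906982422), 3.345026969909668)
((575.3477172851562, 302.9565124511719), 73.932861328125) ((575.3418579101562, 302.61834716796875), (144.54754638671875, 147.476318359375), 174.30235290527344)
rim [0.56669009 0.30115507 0.168     ]
ball [0.56774486 0.30708033 0.18995618] 0.01900856692540514
```

View pics/c8.png

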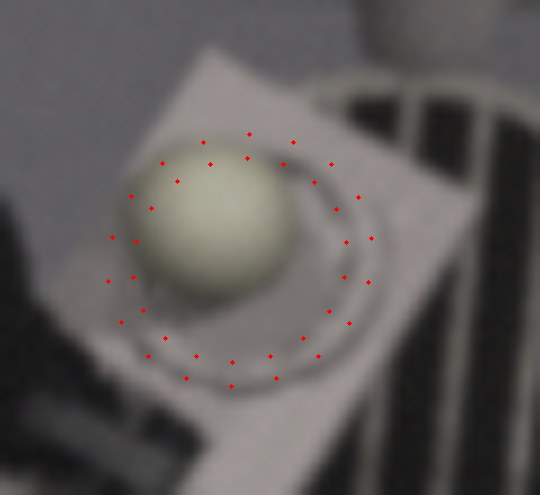

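The rim sits about 1 px right of the projected dots, so the pocket is about 2–3 mm short of the grille centre in x and y. I'll make a small slow correction, settle, and do a final check.

>>> arm_command([
  [-0.0002,0.0006,0,0,0.1,0,0],
  [-0.0004,0.0014,0,0,0.1,0,0],
  [-0.0006,0.0022,0,0,0.1,0,0],
  [-0.0009,0.003,0,0,0.1,0,0],
  [-0.001,0.0034,0,0,0.1,0,0],
])

```text
time_s: 17.3
eef_pos: [0.5257, 0.3324, 0.2514]
eef_rot: [0.0, 0.251, 0.968, 0.0]
wrist_force: [-0.1, -0.1, -5.3]
opening: 0.132
```

>>> arm_command([
  [0,0,0,0,0,0,0],
  [0,0,0,0,0,0,0],
  [0,0,0,0,0,0,0],
  [0,0,0,0,0,0,0],
  [0,0,0,0,0,0,0],
])

```text
time_s: 17.8
eef_pos: [0.5256, 0.3324, 0.2514]
eef_rot: [-0.0, 0.251, 0.968, -0.0]
wrist_force: [0.4, -0.5, -4.8]
opening: 0.128
```

>>> arm_command([
  [0,0,0,0,0,0,0],
  [0,0,0,0,0,0,0],
  [0,0,0,0,0,0,0],
  [0,0,0,0,0,0,0],
  [0,0,0,0,0,0,0],
])

```text
time_s: 18.3
eef_pos: [0.5256, 0.3324, 0.2514]
eef_rot: [-0.0, 0.251, 0.968, -0.0]
wrist_force: [-0.4, -0.1, -4.4]
opening: 0.133
```

```bash
python3 - <<'E'
from h import *
o=ctrl.get_obs(); print(o['eef_pos'],np.abs(o['dq']).max(),o['wrist_force'])
def ball(fn):
    snap('top',fn); t=load(fn); P=cloud(t); b=P[140:190,75:120].reshape(-1,3); b=b[(b[:,2]>.188)&(b[:,2]<.21)]
    A=np.c_[2*b,np.ones(len(b))]; x=np.linalg.lstsq(A,(b**2).sum(1),rcond=None)[0]; print('ball',x[:3].round(4))
ball('t8'); 
snap('wrist','w8'); Q=cloud(load('w8'))
for (v0,v1,u0,u1) in((130,190,220,340),(215,300,215,255),(215,300,310,345)):
    b=Q[v0:v1,u0:u1].reshape(-1,3); m=np.median(b[:,2]); b=b[abs(b[:,2]-m)<.012]; print(b.mean(0).round(4))
ball('t9'); ball('t10')
a=load('top0')['d'];b=load('t10')['d']
for n,(u,v) in dict(jar=(255,124),mould=(255,176),hammer=(337,327),wr=(235,265),br=(436,195),ball2=(390,196)).items(): print(n,a[v,u],b[v,u])
for x in ('t10',): 
    P=cloud(load(x)); q=P[215:250,70:125].reshape(-1,3); q=q[(q[:,2]>.082)&(q[:,2]<.095)]; print('tab',len(q),q.mean(0) if len(q) else 0)
E
```

```text
[0.52556277 0.33239249 0.25143866] 0.0025112267245316466 [-0.43660989 -0.14712672 -4.43158767]
ball [0.5692 0.3094 0.1933]
[0.4793 0.3557 0.174 ]
[0.5074 0.3145 0.1638]
[0.5298 0.3544 0.1638]
ball [0.5691 0.3097 0.192 ]
ball [0.5698 0.309  0.1911]
jar 1.1859796 1.1878512
mould 1.1995847 1.1965573
hammer 1.1531845 1.1527013
wr 1.2027626 1.2054261
br 1.2159129 1.2236974
ball2 1.1920416 1.1863462
tab 88 [0.43643146 0.33410164 0.08895967]
```

Everything is still, level and in place, so I'm handing in.

```bash
python3 -c "
from bench import ctrl
print(ctrl.hand_in())"
```

```text
the job is handed in; nothing more can be done
None
```

The gate is open and the tray is held level over the grille with the ball in its pocket. I handed the job in at about 18.5 s on the robot's clock; no verdict was reported.

- **Gate:** I pinched the tab and slid it about 60 mm to its stop, where the wrist force rose to 53 N. The slot measured about 79 mm open, and the tab was still there at the last check.
- **Tray height and level:** the underside is about 99.8 mm above the grille. The tray is level to about 0.3°; one early fit gave about 10° of tilt, but a re-check on the bench and after the lift showed it was a bad fit.
- **Centring:** the pocket is about 1–2 mm from the grille centre. My estimates of both points differed by 2–3 mm, so I made one small correction and did not refine it further.
- **Ball:** it is at rest in the pocket, about 7 mm off the middle.
- **Other things:** depth spot checks on the jar, mould, hammer, spanner, brush and larger look-alike ball changed by no more than 8 mm (brush), the rest by 6 mm or less. I took that as measurement noise. I did not check the pot's depth; the last picture shows it still standing beside the extractor.

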